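Clamp a power board in the spring-jaw holder

TASK

Get the circuit board with the finned heat sink ready for soldering: pull the sprung jaw of the board holder by its upright tab all the way out to its stop, where it stays open, then pick up the board and set it down (do not drop it) flat on the holder's bed between the jaws, its long side along the slide and roughly centred across the jaws. Then push the jaw's tab back in so that the spring clamps the board squarely against the fixed jaw, let go, and leave the solder spool, pliers and jar where they are.

Things in the scene. Friction and masses are not known exactly. Their poses are not given: they have to be found in the camera images.
- holder: Aluminium board holder fixed to the bench. Origin at bench height under the board's place; x along the slide, from the pull tab (-x, robot side) to the fixed jaw (+x); z up. Base block x -95 to +75 mm, 80 mm wide (y); its flat top, the bed, is 25 mm above the bench, open at both y sides. Fixed jaw: 50 mm wide, face at x = +45 mm, 18 mm thick, top 46 mm above the bench.
- bed (a point): Point on the top of the bed (25 mm above the bench), above the holder's origin, axes as the holder's: the centre of the board's underside lies here when it is clamped.
- jaw (a joint): Moving jaw's travel, m: 0 = fully in (start), grows towards holder -x, stop at 0.042. Jaw face at holder x = -30 mm minus travel (gap 75 mm plus travel; 0.015 when holding the board), 50 mm wide, 14 thick, top 46 above bench. Over-centre spring: pulls in with 4 to 7 N, nil at 0.034, beyond that pushes out (5 N at the stop), so it stays there; pushed in past 0.034 it springs in and clamps with 7 N.
- jaw_tab (a point): Centre of the top of the jaw's aluminium upright pull tab, axes as the holder's, moves with the jaw; at holder x = -118 mm minus the travel. Tab 12 mm (x) x 16 mm (y), top 72 mm above the bench, the upper 34 mm free on all sides; below that a 14 mm wide bar runs from it to the jaw.
- board: Blue circuit board 90 (x) x 64 (y) x 6 mm lying loose and flat, 0.1 to 0.21 kg, with a finned aluminium heat sink 40 (x) x 30 (y) mm at its centre, 6 to 36 mm above the underside: grip it across y. Other components: |x| over 29 mm, at most 11 mm above the underside. Origin: centre of the underside; z up. May be clamped either way round.
- spool: Grey metal solder spool standing on end, 54 mm across, 40 mm high; origin at the centre of its underside. Leave alone.
- pliers: Pliers with red handles lying flat, about 165 mm long (x axis along them, jaws to +x), 48 mm over the handles, 13 mm high; origin near the pivot, on the underside. Leave alone.
- jar: Small white jar with a black lid, 44 mm across, 45 mm high; origin at the centre of its underside. Leave alone.

How it is judged:
By the outcome, as a careful person would: the job done as asked, in the order asked, and still so for the second after the job is handed in, with the robot touching nothing.
It also fails if it takes over 64 s, if anything falls off the work surface, if the arm or the gripper's body presses on something with over 40 N, if the wrist force passes 120 N, or if a joint passes its speed limit or range.

ROBOT

A 7-joint arm with a two-finger parallel gripper is mounted at the origin on the work surface. World frame = base frame: x ahead of the robot, y to its left, z up, the work surface at z = 0. Lengths are in m, angles in rad, forces in N, time in s.
With the tool pointing down it reaches from about 0.4 to 0.85 m from the base axis. Payload 10.4 kg.
Tool frame: the origin (TCP) lies at the very end of the fingers, on their centre line; the grasp point (between the pads) lies 19 mm behind it (bot.tcp_to_grasp is the distance from the TCP to the grasp point, in m); z points along the fingers, y is the line along which they close (so a half turn about z gives the same grasp; the last joint's range is limited). The gripper opens to 87 mm and grips with 3 to 60 N. Pads are 19 mm wide; open, the fingers measure 117 mm over their backs; the gripper's body (75 mm by 190 mm) begins 51 mm behind the grasp point.
Start: joints at [1.186, 0.332, -0.065, 1.46, 0.022, 1.35, -0.088], TCP at [0.221, -0.585, 0.223] pointing down, gripper open.
Joint ranges: [-2.6, 2.6], [-0.5, 2.12], [-1.47, 1.34], [0.16, 2.42], [-1.27, 4.41], [0.06, 2.06], [-2.6, 2.6]. Speed limits (rad/s): [2.22, 2.22, 2.79, 2.79, 3.14, 3.14, 3.14].

INTERFACE

Orientations are given as a rotation vector (axis times angle).
In Python, from rig import bot gives the robot as it stands.
- The arm moves only by the tool apply_moves, never from a script. Its argument "deltas" is a list of rows, each a list of 2 entries, a list of its own where there are three numbers: the shift along the world's x, y, z scaled (see below), then the turn about the world's z scaled (see below). In form: [[[tx, ty, tz], spin], ...]. A call has exactly 5 rows; each row shifts and turns the commanded pose from where the row before left it; what a row does not reach is not made up. The controller multiplies each number of a shift by 4 cm and each number of a turn by 4 degrees. A row lasts 1/12 s, in which the tool goes at most 41.7 mm and 7.16 degrees, less where a joint would pass 70% of its speed; a pose out of reach is approached as far as the arm can. A call with a number of a shift or a turn outside -1 to 1 is refused whole. A call with a gripper value outside its range is refused whole. "claw" is the closure, from -1 (fully open) to 1 (shut), set as the call begins (left out, the last holds). The fingers move at their own pace and stop on an object; the grip force is fixed at half the most. Time passes only in rows, so rows that do not move let the fingers close, or fill a call up. It gives the time, the measured TCP pose, the force, the opening and the grip force at its end, in the units of the state.
- bot.read_state(): the state, without advancing time (a new reading comes with each control period).
- bot.camera(name): name is "scene" or "top"; returns the picture (384x512x3 uint8, red, green, blue); there is no depth.
- bot.camera_info(name): a dict with "fx", "fy", "cx", "cy" (pixels), "k1" (the pictures are not rectified: a ray, as slopes to the right and down, at radius r is drawn at 1 + k1 r^2 times it, then the intrinsics apply), "world_from_camera" (4x4, takes a point from camera to world coordinates). Camera axes: x right, y down, z forward; pixel columns grow to the right and rows downward; lengths in m; the calibration is good to about 2 mm. A picture is of the moment at which its call begins. camera_info takes no time and is no camera call.
- bot.job_done(): hands the job in; it is judged then, once.
The state is a dict: "time_s": time; "joint_positions": joint angles; "joint_velocities": joint speeds; "joint_torque": joint torques, N m; "tool_pos": TCP position; "orientation": TCP orientation; "force": force on the tool from outside, world axes, zero at the start; "wrist_torque": the same for the moment, N m; "opening": opening from 0.0 (shut) to 1.0 (fully open); "finger_force": force on a finger pad.
Only numpy, scipy, OpenCV 4.12 (cv2) and the standard library are available. Lean on these libraries where they do the work, as an engineer would, in place of code of your own. Each camera call takes 0.05 s, during which the arm holds its last target. There are 200 camera calls.

## Working session

There is one attempt and no reset: what is moved stays moved. The work goes in short steps, Python scripts to look and compute and a tool call to move; the robot and the scene stay as the last step left them, time stands still between calls to the robot, and variables do not carry over. Pictures are saved under pics/ and viewed, at most 10 in all, crops included, and the job is handed in when it is done.

Besides the shell and the picture viewer there is one more tool, called after "Emit:" as a command line: name --argument value ..., lists and objects as JSON in quotes. apply_moves: Moves the arm, as the interface text tells. Shifts and turns lie within -1 to 1; 1 stands for 4 cm of shift or 4 degrees of turn. Its arguments: {"type":"object","properties":{"deltas":{"type":"array"},"claw":{"type":"number"}},"required":["deltas"]}

```bash
mkdir -p pics
cat > h.py <<'E'
import numpy as np, cv2
from rig import bot
def snap(n,f):
    im=bot.camera(n); cv2.imwrite(f'pics/{f}.png',cv2.cvtColor(im,cv2.COLOR_RGB2BGR)); return im
def ray(n,uv):
    c=bot.camera_info(n); k=c['k1']
    d=np.array([(uv[0]-c['cx'])/c['fx'],(uv[1]-c['cy'])/c['fy']]); p=d.copy()
    for _ in range(30): p=d/(1+k*(p@p))
    T=np.array(c['world_from_camera']); return T[:3,3],T[:3,:3]@np.r_[p,1]
def onz(n,uv,z):
    o,d=ray(n,uv); return o+d*(z-o[2])/d[2]
def proj(n,P):
    c=bot.camera_info(n);T=np.array(c['world_from_camera']); q=T[:3,:3].T@(np.array(P)-T[:3,3]); s=q[:2]/q[2]; s=s*(1+c['k1']*(s@s))
    return s*[c['fx'],c['fy']]+[c['cx'],c['cy']]
E
python3 - <<'E'
from h import *
a=snap('top','top0');b=snap('scene','scene0')
for n in('top','scene'):
    c=bot.camera_info(n);print(n,c['fx'],c['k1'],np.round(c['world_from_camera'],3))
print(bot.read_state())
E
```

```text
top 480.89481704674864 -0.08884392063947022 [[-1.200e-02 -9.890e-01  1.500e-01  3.430e-01]
 [-1.000e+00  1.200e-02 -1.000e-03  1.000e-02]
 [-1.000e-03 -1.500e-01 -9.890e-01  1.511e+00]
 [ 0.000e+00  0.000e+00  0.000e+00  1.000e+00]]
scene 359.90810392236426 -0.07884709469977143 [[-0.024  0.656 -0.755  1.305]
 [ 1.     0.011 -0.023  0.032]
 [-0.007 -0.755 -0.656  0.693]
 [ 0.     0.     0.     1.   ]]
{'time_s': 0.1, 'joint_positions': array([ 1.18640856,  0.33281227, -0.06469667,  1.46085406,  0.02157379,
        1.34989177, -0.08849051]), 'joint_velocities': array([ 0.00064898, -0.00186813,  0.00027672, -0.00267536,  0.00060714,
       -0.0015542 , -0.00054021]), 'joint_torque': array([ 9.75446383e-04, -6.24545717e+01,  2.41512404e-02, -3.90716493e+01,
       -6.15774491e-02,  3.66624375e-02,  6.04405204e-05]), 'tool_pos': array([ 0.22109842, -0.58421786,  0.22183279]), 'orientation': array([-3.08910242e+00, -5.65007203e-01,  4.09288414e-04]), 'force': array([ 0.2246528 ,  0.35327162, -0.52035102]), 'wrist_torque': array([-0.00780214,  0.02120634,  0.03018612]), 'finger_force': 0.0, 'opening': 0.999700813141709}
```

View pics/top0.png

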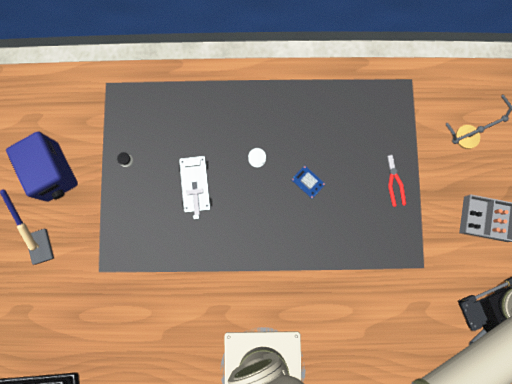

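View pics/scene0.png

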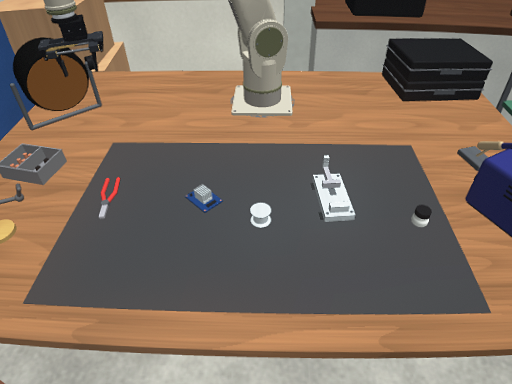

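The top view shows the board at about (308,181), the holder at (195,185) with its tab near (196,215), the spool at (257,157), the pliers at (397,180) and the jar at (124,159). In the scene view the board is at (204,196) and the tab at (326,158).

```bash
cat > m.py <<'E'
from h import *
def blob(mask,n,z):
    cs,_=cv2.findContours(mask.astype('uint8'),cv2.RETR_EXTERNAL,cv2.CHAIN_APPROX_NONE)
    c=max(cs,key=cv2.contourArea)[:,0,:].astype(float)
    P=np.array([onz(n,p,z)[:2] for p in c]); r=cv2.minAreaRect((P*1000).astype('float32')); return r,P
def roi(m,u0,u1,v0,v1):
    o=np.zeros_like(m); o[v0:v1,u0:u1]=m[v0:v1,u0:u1]; return o
E
python3 - <<'E'
from m import *
a=cv2.imread('pics/top0.png').astype(int); b=cv2.imread('pics/scene0.png').astype(int)
bl=lambda i:(i[...,0]-i[...,2]>40)
br=lambda i:(i.min(2)>110)
k=np.ones((5,5),'uint8')
mt=cv2.morphologyEx(roi(bl(a),285,335,155,205).astype('uint8'),cv2.MORPH_CLOSE,k)
print('board top',blob(mt,'top',.006)[0])
ms=cv2.morphologyEx(roi(bl(b),175,230,175,220).astype('uint8'),cv2.MORPH_CLOSE,k)
print('board scene',blob(ms,'scene',.006)[0])
# heat sink top
hs=roi(br(a),285,335,155,205); print('sink top',blob(hs,'top',.036)[0])
hs=roi(br(b),175,230,175,220); print('sink scene',blob(hs,'scene',.036)[0])
h=roi(br(a),165,225,140,235)
print('holder',blob(cv2.morphologyEx(h.astype('uint8'),cv2.MORPH_OPEN,np.ones((9,9),'uint8')),'top',.025)[0])
A=cv2.imread('pics/top0.png');B=cv2.imread('pics/scene0.png')
f=lambda i,u,v,w,hh:cv2.resize(i[v:v+hh,u:u+w],(400,300),interpolation=cv2.INTER_CUBIC)
cv2.imwrite('pics/c0.png',np.vstack([np.hstack([f(A,150,145,100,75),f(A,285,155,60,45)]),np.hstack([f(B,285,150,100,75),f(B,175,172,60,45)])]))
E
```

```text
board top ((578.4959716796875, -152.12103271484375), (92.27960205078125, 66.27163696289062), 46.40119934082031)
board scene ((579.2868041992188, -150.88465881347656), (92.85154724121094, 65.30247497558594), 46.76961898803711)
sink top ((577.6541137695312, -151.64398193359375), (42.06841278076172, 36.28813552856445), 47.322139739990234)
sink scene ((591.8753051757812, -146.91683959960938), (69.77796173095703, 45.28147506713867), 44.42889404296875)
holder ((573.3148803710938, 206.58340454101562), (175.41036987304688, 84.41846466064453), 5.8110761642456055)
```

View pics/c0.png

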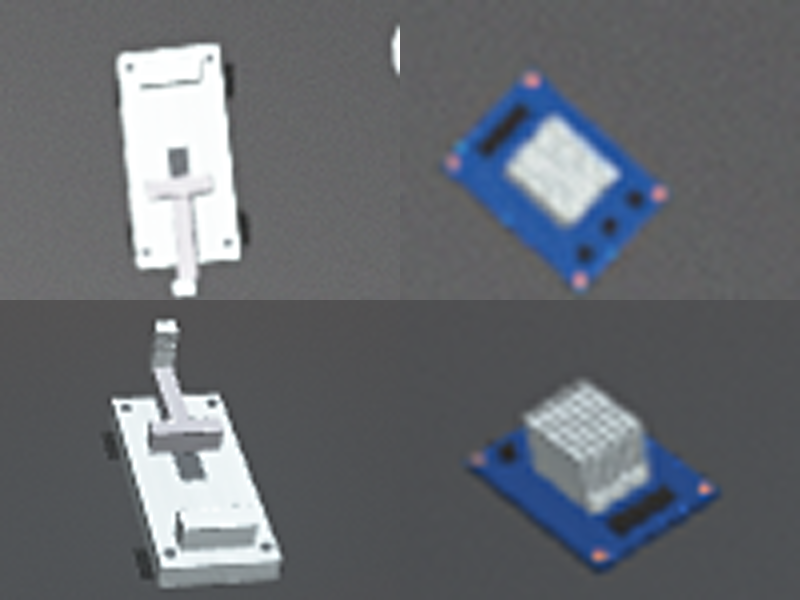

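The crops show the tab top at about (195.8,216.7) in the top view and (326.8,156.5) in the scene view. The base has four screw holes, and the board's fins sit parallel to its edges.

Run:
```python
from m import *
H=[(150+x/4,145+y/4) for x,y in[(129,67),(210,59),(228,242),(146,253)]]
P=np.array([onz('top',u,.025)[:2] for u in H])*1000;print('holes',P.round(1),P.mean(0))
S=[(285+x/4,150+y/4) for x,y in[(170,253),(266,247),(212,103),(125,107)]]
Q=np.array([onz('scene',u,.025)[:2] for u in S])*1000;print('holes sc',Q.round(1),Q.mean(0))
for R in(P,Q):
  for i,j in((3,0),(2,1)): d=R[i]-R[j]; print(np.degrees(np.arctan2(d[1],d[0])).round(1),np.hypot(*d))
print('tab top',onz('top',(195.75,216.75),.072),'scene',onz('scene',(326.75,156.5),.072))
for yaw in(5.0,5.5,6):
  c,s=np.cos(np.radians(yaw)),np.sin(np.radians(yaw));print(yaw,'tab from holder base ctr',np.array([574.5,207.5])+np.array([c,s])*-108, 'origin',np.array([574.5,207.5])+np.array([c,s])*10)
```

```text
holes [[643.3 244.1]
 [648.9 180. ]
 [503.7 165.3]
 [495.8 229.2]] [572.94433147 204.66323094]
holes sc [[651.2 183.8]
 [644.9 247.1]
 [498.8 231.9]
 [504.4 168.1]] [574.80704133 207.69991469]
-174.2 148.24970122495918
-174.2 145.93273968207714
-173.9 147.64571460781482
-174.1 146.90963498416824
tab top [0.46506176 0.19417816 0.072     ] scene [0.46911254 0.19725548 0.072     ]
5.0 tab from holder base ctr [466.91097261 198.08717978] origin [584.46194698 208.37155743]
5.5 tab from holder base ctr [466.99721058 197.14865873] origin [584.45396198 208.45845753]
6 tab from holder base ctr [467.0916353  196.21092597] origin [584.44521895 208.54528463]
```

The holder yaw comes out at about 5.85° with its origin near (584,207), so the tab is near (467,195.5). The tab measured directly agrees within 2 mm. The board is at (579,-151.5) with its long axis at 46.6°, and both views and the size agree. I'm moving towards the tab now.

Emit:
apply_moves --deltas '[[[0.7,0.58,0],-0.37],[[0.7,0.58,0],-0.37],[[0.7,0.58,0],-0.37],[[0.7,0.58,0],-0.37],[[0.7,0.58,0],-0.37]]' --claw -1

```text
time_s: 0.52
tool_pos: [0.3622, -0.4671, 0.2223]
orientation: [-3.12, -0.362, 0.0]
force: [1.4, -0.8, -0.0]
opening: 0.996
finger_force: 0.0
```

Emit:
apply_moves --deltas '[[[0.7,0.58,0],-0.37],[[0.7,0.58,0],-0.37],[[0.7,0.58,0],-0.37],[[0.7,0.58,0],-0.37],[[0.7,0.58,0],-0.37]]'

```text
time_s: 0.93
tool_pos: [0.5022, -0.3512, 0.2223]
orientation: [-3.137, -0.16, 0.001]
force: [0.1, -1.0, 0.1]
opening: 1.002
finger_force: 0.0
```

Emit:
apply_moves --deltas '[[[0,0.9,0],0],[[0,0.9,0],0],[[0,0.9,0],0],[[0,0.9,0],0],[[0,0.9,0],0]]'

```text
time_s: 1.35
tool_pos: [0.5007, -0.1708, 0.2222]
orientation: [3.137, 0.162, -0.001]
force: [1.0, -0.1, 0.9]
opening: 1.003
finger_force: 0.0
```

Emit:
apply_moves --deltas '[[[0,0.9,0],0],[[0,0.9,0],0],[[0,0.9,0],0],[[0,0.9,0],0],[[0,0.9,0],0]]'

```text
time_s: 1.77
tool_pos: [0.5007, 0.0091, 0.2224]
orientation: [3.137, 0.162, -0.0]
force: [1.2, -0.8, 0.3]
opening: 1.0
finger_force: 0.0
```

Emit:
apply_moves --deltas '[[[-0.18,0.9,-0.3],0],[[-0.18,0.9,-0.4],0],[[-0.18,0.9,-0.4],0],[[-0.18,0.9,-0.4],0],[[-0.18,0.57,-0.4],0]]'

```text
time_s: 2.18
tool_pos: [0.4639, 0.1779, 0.1459]
orientation: [-3.136, -0.167, -0.0]
force: [1.0, -0.2, -0.1]
opening: 0.999
finger_force: 0.0
```

Emit:
apply_moves --deltas '[[[0.07,0.44,-0.3],0],[[0,0,-0.6],0],[[0,0,-0.6],0],[[0,0,-0.6],0],[[0,0,-0.45],0]]'

```text
time_s: 2.6
tool_pos: [0.4671, 0.1915, 0.0425]
orientation: [3.137, 0.163, -0.003]
force: [-0.5, -0.4, -1.5]
opening: 1.003
finger_force: 0.0
```

Run:
```python
from h import *
A=snap('top','t1');B=snap('scene','s1');print(bot.read_state()['tool_pos'])
f=lambda i,u,v,w,hh:cv2.resize(i[v:v+hh,u:u+w,::-1],(400,300),interpolation=cv2.INTER_CUBIC)
cv2.imwrite('pics/c1.png',np.hstack([f(A,150,150,100,75),f(B,285,120,100,75)]))
```

```text
[0.46581548 0.19091828 0.04173556]
```

View pics/c1.png

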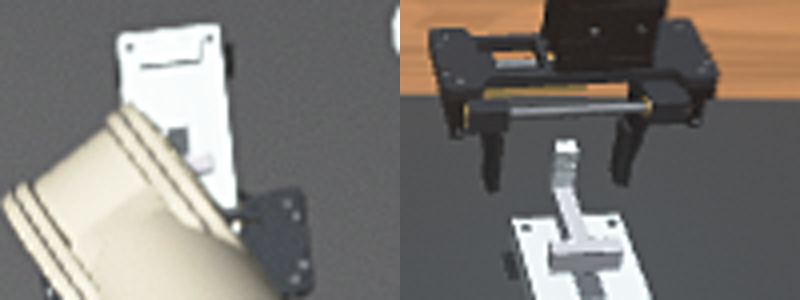

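The tab stands between the fingers, roughly 5 mm towards +y of their midpoint. I'll shift by that and close.

Emit:
apply_moves --deltas '[[[0.03,0.13,0.05],0],[[0,0,0],0],[[0,0,0],0],[[0,0,0],0],[[0,0,0],0]]'

```text
time_s: 3.12
tool_pos: [0.4698, 0.1971, 0.0474]
orientation: [3.137, 0.162, 0.002]
force: [1.0, -0.2, 1.0]
opening: 1.0
finger_force: 0.0
```

Emit:
apply_moves --deltas '[[[0,0,0],0],[[0,0,0],0],[[0,0,0],0],[[0,0,0],0],[[0,0,0],0]]' --claw 1

```text
time_s: 3.53
tool_pos: [0.4692, 0.197, 0.0466]
orientation: [3.137, 0.162, -0.0]
force: [0.5, -0.6, 0.3]
opening: 0.706
finger_force: 0.0
```

Emit:
apply_moves --deltas '[[[0,0,0],0],[[0,0,0],0],[[0,0,0],0],[[0,0,0],0],[[0,0,0],0]]'

```text
time_s: 3.95
tool_pos: [0.4693, 0.197, 0.0466]
orientation: [3.137, 0.162, 0.0]
force: [-1.0, -0.2, -1.0]
opening: 0.328
finger_force: 0.0
```

Emit:
apply_moves --deltas '[[[0,0,0],0],[[0,0,0],0],[[0,0,0],0],[[0,0,0],0],[[0,0,0],0]]'

```text
time_s: 4.37
tool_pos: [0.4693, 0.1961, 0.0465]
orientation: [3.136, 0.161, -0.0]
force: [0.7, -5.3, 1.9]
opening: 0.18
finger_force: 30.0
```

Gripped at an opening of 15.7 mm, which matches the 16 mm tab. Pulling it out.

Emit:
apply_moves --deltas '[[[-0.15,-0.03,0],0],[[-0.2,-0.02,0],0],[[-0.2,-0.02,0],0],[[-0.2,-0.02,0],0],[[-0.2,-0.02,0],0]]'

```text
time_s: 4.78
tool_pos: [0.432, 0.1922, 0.0466]
orientation: [-3.137, -0.161, -0.003]
force: [1.5, -4.0, -0.9]
opening: 0.185
finger_force: 30.0
```

Emit:
apply_moves --deltas '[[[-0.04,-0.005,0],0],[[-0.03,0,0],0],[[-0.03,0,0],0],[[0,0,0],0],[[0,0,0],0]]'

```text
time_s: 5.2
tool_pos: [0.4275, 0.1918, 0.0465]
orientation: [3.136, 0.162, 0.0]
force: [0.7, -5.0, 0.8]
opening: 0.183
finger_force: 30.0
```

Emit:
apply_moves --deltas '[[[-0.04,-0.005,0],0],[[-0.03,-0.01,0],0],[[0,0,0],0],[[0,0,0],0],[[0,0,0],0]]'

```text
time_s: 5.62
tool_pos: [0.4274, 0.1917, 0.0467]
orientation: [-3.136, -0.161, -0.008]
force: [16.3, -0.9, -15.1]
opening: 0.177
finger_force: 30.0
```

The force rose to 16 N with no further motion, so the jaw is at its stop. I'll open, then lift clear.

Emit:
apply_moves --deltas '[[[0.05,0,0],0],[[0,0,0],0],[[0,0,0],0],[[0,0,0],0],[[0,0,0],0]]' --claw -1

```text
time_s: 6.03
tool_pos: [0.4262, 0.1922, 0.0466]
orientation: [-3.137, -0.163, 0.0]
force: [-0.4, 0.5, -0.6]
opening: 0.473
finger_force: 0.0
```

Emit:
apply_moves --deltas '[[[0,0,0],0],[[0,0,0.2],0],[[0,0,0.6],0],[[0,0,0.8],0],[[0,0,0.8],0]]'

```text
time_s: 6.45
tool_pos: [0.4256, 0.192, 0.1439]
orientation: [-3.137, -0.164, 0.002]
force: [1.6, -0.4, 1.2]
opening: 0.853
finger_force: 0.0
```

Emit:
apply_moves --deltas '[[[0.38,-0.86,0],1],[[0.38,-0.86,0],1],[[0.38,-0.86,0],1],[[0.38,-0.86,0],1],[[0.38,-0.86,0],1]]'

```text
time_s: 6.87
tool_pos: [0.503, 0.0182, 0.1435]
orientation: [3.06, 0.711, 0.002]
force: [1.1, 0.6, -0.4]
opening: 0.996
finger_force: 0.0
```

Emit:
apply_moves --deltas '[[[0.38,-0.86,0],1],[[0.38,-0.86,0],1],[[0.38,-0.86,0],1],[[0.38,-0.86,0],1],[[0.38,-0.86,0],1]]'

```text
time_s: 7.28
tool_pos: [0.5789, -0.1539, 0.1433]
orientation: [2.89, 1.231, 0.001]
force: [-0.3, 1.2, 0.2]
opening: 1.005
finger_force: 0.0
```

Run:
```python
from m import *
A=snap('top','t2');s=bot.read_state();print(s['tool_pos'],s['orientation'])
cv2.imwrite('pics/c2.png',cv2.resize(A[130:240,150:340,::-1],(760,440),interpolation=cv2.INTER_CUBIC))
print('exp tab px',proj('top',[.425,.1917,.072]))
```

```text
[ 0.57998003 -0.16283784  0.14275179] [ 2.88828879e+00  1.22614464e+00 -8.13544088e-04]
exp tab px [196.50991483 230.10764478]
```

View pics/c2.png

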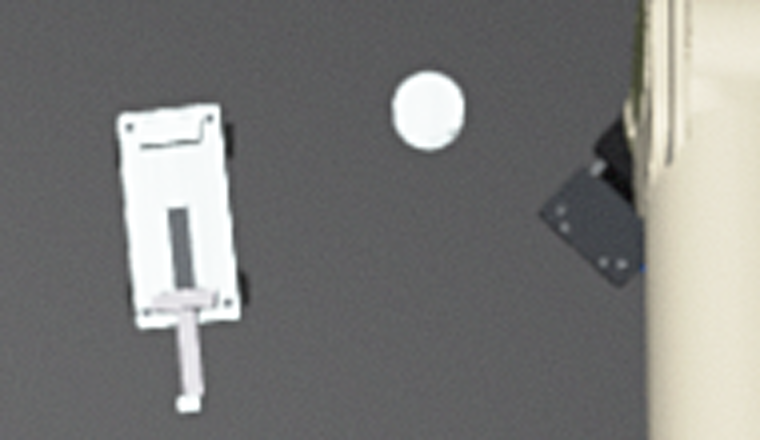

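The jaw stays open, with its tab at about (197,231), and the spool hasn't moved. Descending over the heat sink.

Emit:
apply_moves --deltas '[[[-0.02,0.28,-0.3],0.15],[[0,0,-0.7],0],[[0,0,-0.8],0],[[0,0,-0.6],0],[[0,0,-0.4],0]]'

```text
time_s: 7.75
tool_pos: [0.5762, -0.1399, 0.0283]
orientation: [-2.884, -1.241, 0.003]
force: [0.1, -0.0, 0.9]
opening: 1.002
finger_force: 0.0
```

Emit:
apply_moves --deltas '[[[0,0,-0.2],0],[[0,0,-0.1],0],[[0,0,-0.1],0],[[0,0,0],0],[[0,0,0],0]]'

```text
time_s: 8.17
tool_pos: [0.5783, -0.141, 0.0156]
orientation: [2.885, 1.241, 0.002]
force: [0.4, -0.4, -0.4]
opening: 0.996
finger_force: 0.0
```

Emit:
apply_moves --deltas '[[[0.02,-0.26,-0.09],0],[[0,0,0],0],[[0,0,0],0],[[0,0,0],0],[[0,0,0],0]]'

```text
time_s: 8.58
tool_pos: [0.5785, -0.1513, 0.0111]
orientation: [2.886, 1.241, 0.0]
force: [0.0, 0.2, 0.3]
opening: 1.006
finger_force: 0.0
```

Emit:
apply_moves --deltas '[[[0,0,0],0],[[0,0,0],0],[[0,0,0],0],[[0,0,0],0],[[0,0,0],0]]' --claw 1

```text
time_s: 9.0
tool_pos: [0.5785, -0.1513, 0.011]
orientation: [2.886, 1.241, 0.0]
force: [-0.5, 0.1, 0.1]
opening: 0.704
finger_force: 0.0
```

Emit:
apply_moves --deltas '[[[0,0,0],0],[[0,0,0],0],[[0,0,0],0],[[0,0,0],0],[[0,0,0],0]]'

```text
time_s: 9.42
tool_pos: [0.5784, -0.1514, 0.011]
orientation: [2.886, 1.241, 0.0]
force: [-0.7, -0.8, -0.1]
opening: 0.34
finger_force: 30.0
```

Emit:
apply_moves --deltas '[[[0,0,0],0],[[0,0,0],0],[[0,0,0],0],[[0,0,0],0],[[0,0,0],0]]'

```text
time_s: 9.83
tool_pos: [0.5785, -0.1513, 0.011]
orientation: [2.886, 1.241, 0.0]
force: [0.2, -0.1, -0.2]
opening: 0.342
finger_force: 30.0
```

Gripped at 29.8 mm, which matches the 30 mm sink. Lifting.

Emit:
apply_moves --deltas '[[[0,0,0.15],0],[[0,0,0.4],0],[[0,0,0.8],0],[[0,0,0.8],0],[[0,0,0.6],0]]'

```text
time_s: 10.25
tool_pos: [0.5789, -0.1513, 0.1238]
orientation: [2.885, 1.241, 0.002]
force: [0.3, 0.3, -0.4]
opening: 0.342
finger_force: 30.0
```

Emit:
apply_moves --deltas '[[[0,0.3,0.2],-0.5],[[0,0.6,0],-0.7],[[0,0.8,0],-0.9],[[0,0.8,0],-0.9],[[0,0.8,0],-0.9]]'

```text
time_s: 10.67
tool_pos: [0.5782, -0.0181, 0.1295]
orientation: [3.029, 0.832, 0.0]
force: [-0.1, 0.6, -1.7]
opening: 0.338
finger_force: 30.0
```

Emit:
apply_moves --deltas '[[[0,0.8,0],-0.9],[[0,0.8,0],-0.9],[[0,0.8,0],-0.9],[[0,0.8,0],-0.9],[[0,0.8,0],-0.9]]'

```text
time_s: 11.08
tool_pos: [0.5781, 0.1421, 0.1294]
orientation: [3.122, 0.349, 0.0]
force: [1.2, -0.6, -2.1]
opening: 0.344
finger_force: 30.0
```

Emit:
apply_moves --deltas '[[[0,0.8,0],-0.9],[[0,0.6,0],-0.6],[[0,0.4,0],-0.3],[[0,0.2,0],0],[[0,0,0],0]]'

```text
time_s: 11.5
tool_pos: [0.5778, 0.2228, 0.1291]
orientation: [-3.137, -0.163, 0.0]
force: [0.2, 0.1, -1.3]
opening: 0.341
finger_force: 30.0
```

Emit:
apply_moves --deltas '[[[0.02,-0.39,0],0],[[0,0,-0.4],0],[[0,0,-0.6],0],[[0,0,-0.5],0],[[0,0,-0.3],0]]'

```text
time_s: 11.92
tool_pos: [0.5787, 0.2023, 0.0548]
orientation: [3.136, 0.155, -0.004]
force: [-0.1, -0.4, -2.1]
opening: 0.339
finger_force: 30.0
```

Run:
```python
from m import *
A=snap('top','t3');B=snap('scene','s3');s=bot.read_state();print(s['tool_pos'],s['orientation'])
f=lambda i,u,v,w,hh:cv2.resize(i[v:v+hh,u:u+w,::-1],(400,300),interpolation=cv2.INTER_CUBIC)
cv2.imwrite('pics/c3.png',np.hstack([f(A,150,150,100,75),f(B,285,150,100,75)]))
```

```text
[0.57822226 0.20290443 0.05492658] [ 3.13597867  0.15528026 -0.00570849]
```

View pics/c3.png

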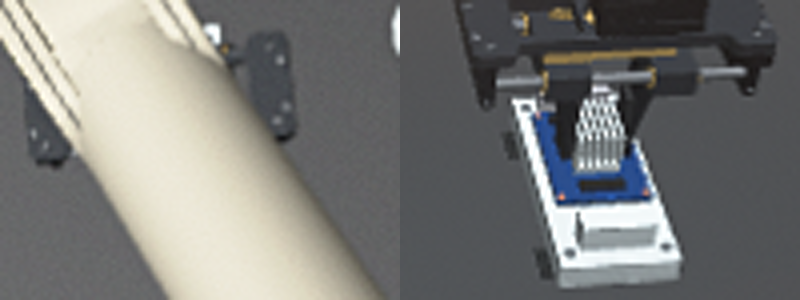

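The board hangs over the bed, aligned with the slide, and its front edge is clear of the fixed jaw. The front corners are near (325.7,201.2) and (348,198.8) in scene pixels.

Run:
```python
from h import *
f=lambda x,y,z:onz('scene',(285+(x-400)/4,150+y/4),z)*1000
print('board front corners',f(561,206,.05),f(652,197,.05))
print('jaw top corners (front)',f(586,228,.046),f(656,222,.046),' (back)',f(577,210,.046),f(646,205,.046))
c,s=np.cos(.102),np.sin(.102); R=np.array([[c,-s],[s,c]])
for p in(f(561,206,.05),f(652,197,.05),f(577,210,.046),f(646,205,.046)): print((R.T@(p[:2]-[584,207.3])).round(1))
```

```text
board front corners [633.48268609 177.08384076  50.        ] [624.16046588 237.3468398   50.        ]
jaw top corners (front) [649.3400837 191.7627864  46.       ] [643.23002069 237.53822869  46.        ]  (back) [632.88369976 187.95411182  46.        ] [627.54566824 233.51425752  46.        ]
[ 46.1 -35.1]
[43.  25.8]
[ 46.7 -24.2]
[46.  21.6]
```

The board needs about +4 mm in y and a little more clearance from the fixed jaw. Then it gets lowered gently.

Emit:
apply_moves --deltas '[[[-0.06,0.1,0],0.05],[[0,0,-0.1],0],[[0,0,-0.1],0],[[0,0,-0.1],0],[[0,0,0],0]]'

```text
time_s: 12.43
tool_pos: [0.5766, 0.2088, 0.0444]
orientation: [3.137, 0.163, -0.001]
force: [-1.0, 0.2, -1.4]
opening: 0.344
finger_force: 30.0
```

Emit:
apply_moves --deltas '[[[0,0,-0.05],0],[[0,0,-0.03],0],[[0,0,0],0],[[0,0,0],0],[[0,0,0],0]]'

```text
time_s: 12.85
tool_pos: [0.5769, 0.2091, 0.0419]
orientation: [3.137, 0.163, 0.0]
force: [0.1, 0.8, -0.8]
opening: 0.341
finger_force: 30.0
```

Emit:
apply_moves --deltas '[[[0,-0.06,0],0],[[0,0,-0.05],0],[[0,0,-0.03],0],[[0,0,-0.03],0],[[0,0,0],0]]'

```text
time_s: 13.27
tool_pos: [0.5766, 0.2066, 0.037]
orientation: [3.137, 0.163, -0.001]
force: [-0.9, -0.2, -1.3]
opening: 0.345
finger_force: 30.0
```

Emit:
apply_moves --deltas '[[[0,0,-0.015],0],[[0,0,-0.015],0],[[0,0,-0.01],0],[[0,0,0],0],[[0,0,0],0]]'

```text
time_s: 13.68
tool_pos: [0.5768, 0.2067, 0.036]
orientation: [3.137, 0.163, 0.0]
force: [-1.1, -0.4, 2.8]
opening: 0.344
finger_force: 30.0
```

Contact: z holds at 0.036 and the vertical force has turned upward. I'll press slightly, then release.

Emit:
apply_moves --deltas '[[[0,0,-0.008],0],[[0,0,0],0],[[0,0,0],0],[[0,0,0],0],[[0,0,0],0]]'

```text
time_s: 14.1
tool_pos: [0.5769, 0.2067, 0.036]
orientation: [3.137, 0.163, 0.0]
force: [-3.6, -1.1, 5.5]
opening: 0.34
finger_force: 30.0
```

Emit:
apply_moves --deltas '[[[0,0,0],0],[[0,0,0],0],[[0,0,0],0],[[0,0,0],0],[[0,0,0],0]]' --claw -1

```text
time_s: 14.52
tool_pos: [0.5769, 0.2066, 0.0354]
orientation: [3.137, 0.162, -0.0]
force: [-0.5, -0.2, -0.1]
opening: 0.635
finger_force: 0.0
```

Emit:
apply_moves --deltas '[[[0,0,0],0],[[0,0,0],0],[[0,0,0],0],[[0,0,0],0],[[0,0,0],0]]'

```text
time_s: 14.93
tool_pos: [0.5768, 0.2066, 0.0354]
orientation: [3.137, 0.162, 0.0]
force: [-0.5, 0.0, -0.1]
opening: 0.974
finger_force: 0.0
```

Emit:
apply_moves --deltas '[[[0,0,0.1],0],[[0,0,0.4],0],[[0,0,0.7],0],[[0,0,0.8],0],[[0,0,0.7],0]]'

```text
time_s: 15.35
tool_pos: [0.5768, 0.2068, 0.1454]
orientation: [-3.137, -0.163, -0.001]
force: [1.3, -0.4, 0.2]
opening: 0.994
finger_force: 0.0
```

Emit:
apply_moves --deltas '[[[-0.75,-0.075,0],0],[[-0.8,-0.075,0],0],[[-0.8,-0.075,0],0],[[-0.8,-0.075,0],0],[[-0.6,-0.075,0],0]]'

```text
time_s: 15.77
tool_pos: [0.4245, 0.1916, 0.1435]
orientation: [3.137, 0.164, 0.0]
force: [-0.4, 0.2, 0.0]
opening: 0.999
finger_force: 0.0
```

Emit:
apply_moves --deltas '[[[0,0,0],0],[[0,0,0],0],[[0,0,0],0],[[0,0,0],0],[[0,0,0],0]]'

```text
time_s: 16.18
tool_pos: [0.4275, 0.1918, 0.1434]
orientation: [-3.137, -0.162, 0.0]
force: [0.2, 0.2, 0.4]
opening: 0.997
finger_force: 0.0
```

Run:
```python
from m import *
A=snap('top','t4');B=snap('scene','s4');s=bot.read_state();print(s['tool_pos'],s['orientation'])
f=lambda i,u,v,w,hh:cv2.resize(i[v:v+hh,u:u+w,::-1],(400,300),interpolation=cv2.INTER_CUBIC)
cv2.imwrite('pics/c4.png',np.hstack([f(A,150,150,100,75),f(B,285,150,100,75)]))
```

```text
[0.4272289  0.19176666 0.14328561] [-3.13707388e+00 -1.62065012e-01  7.63643647e-04]
```

View pics/c4.png

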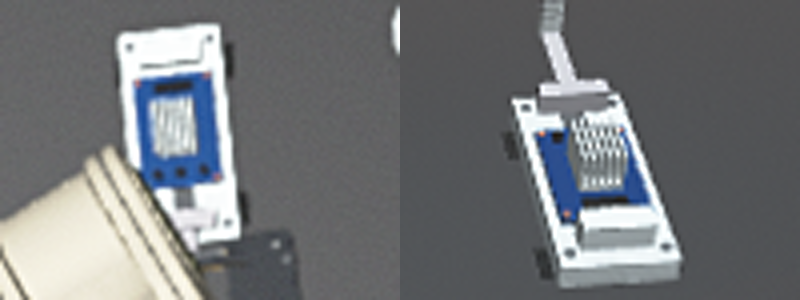

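The board lies flat between the jaws and is centred across the bed, with side margins of about 14 and 13 crop pixels. Its front edge is just short of the fixed jaw. Now I'll re-grip the tab.

Emit:
apply_moves --deltas '[[[0,0,-0.4],0],[[0,0,-0.7],0],[[0,0,-0.7],0],[[0,0,-0.4],0],[[0,0,-0.2],0]]'

```text
time_s: 16.7
tool_pos: [0.4256, 0.1911, 0.045]
orientation: [3.137, 0.162, -0.006]
force: [-0.3, -0.3, 0.0]
opening: 0.999
finger_force: 0.0
```

Emit:
apply_moves --deltas '[[[0,0,0],0],[[0,0,0],0],[[0,0,0],0],[[0,0,0],0],[[0,0,0],0]]' --claw 1

```text
time_s: 17.12
tool_pos: [0.4275, 0.1919, 0.0484]
orientation: [-3.137, -0.162, -0.003]
force: [-0.2, 1.1, 0.7]
opening: 0.711
finger_force: 0.0
```

Emit:
apply_moves --deltas '[[[0,0,0],0],[[0,0,0],0],[[0,0,0],0],[[0,0,0],0],[[0,0,0],0]]'

```text
time_s: 17.53
tool_pos: [0.4268, 0.1916, 0.0475]
orientation: [3.137, 0.162, 0.0]
force: [-1.2, -1.0, 0.0]
opening: 0.321
finger_force: 0.0
```

Emit:
apply_moves --deltas '[[[0,0,0],0],[[0,0,0],0],[[0,0,0],0],[[0,0,0],0],[[0,0,0],0]]'

```text
time_s: 17.95
tool_pos: [0.4268, 0.1916, 0.0474]
orientation: [3.137, 0.162, -0.0]
force: [0.1, -1.0, 0.8]
opening: 0.18
finger_force: 30.0
```

Emit:
apply_moves --deltas '[[[0.1,0.01,0],0],[[0.12,0.012,0],0],[[0.12,0.012,0],0],[[0.1,0.01,0],0],[[0.06,0.006,0],0]]'

```text
time_s: 18.37
tool_pos: [0.4482, 0.1938, 0.0475]
orientation: [-3.137, -0.162, -0.002]
force: [3.7, 1.0, -2.2]
opening: 0.175
finger_force: 30.0
```

Emit:
apply_moves --deltas '[[[0.03,0.003,0],0],[[0.03,0.003,0],0],[[0.03,0.003,0],0],[[0,0,0],0],[[0,0,0],0]]'

```text
time_s: 18.78
tool_pos: [0.4517, 0.1942, 0.0475]
orientation: [-3.137, -0.162, -0.003]
force: [7.1, 0.5, -5.9]
opening: 0.18
finger_force: 30.0
```

Emit:
apply_moves --deltas '[[[0.025,0.003,0],0],[[0.02,0.002,0],0],[[0,0,0],0],[[0,0,0],0],[[0,0,0],0]]'

```text
time_s: 19.2
tool_pos: [0.4533, 0.1943, 0.0475]
orientation: [-3.137, -0.162, -0.003]
force: [6.5, 1.6, -5.1]
opening: 0.181
finger_force: 30.0
```

The jaw is at a travel of about 15.4 mm. I'll release it so the spring clamps, then retreat.

Emit:
apply_moves --deltas '[[[0,0,0],0],[[0,0,0],0],[[0,0,0],0],[[0,0,0],0],[[0,0,0],0]]' --claw -1

```text
time_s: 19.62
tool_pos: [0.4521, 0.1942, 0.0474]
orientation: [3.137, 0.163, -0.0]
force: [-0.1, 1.3, 0.2]
opening: 0.47
finger_force: 0.0
```

Emit:
apply_moves --deltas '[[[0,0,0],0],[[0,0,0],0],[[0,0,0],0],[[0,0,0],0],[[0,0,0],0]]'

```text
time_s: 20.03
tool_pos: [0.4522, 0.1942, 0.0475]
orientation: [3.137, 0.162, 0.0]
force: [0.6, 0.7, -0.7]
opening: 0.855
finger_force: 0.0
```

Emit:
apply_moves --deltas '[[[0,0,0.3],0],[[0,0,0.7],0],[[0,0,0.9],0],[[0,0,0.9],0],[[0,0,0.9],0]]'

```text
time_s: 20.45
tool_pos: [0.4517, 0.1943, 0.1981]
orientation: [-3.137, -0.164, -0.0]
force: [0.9, -0.4, 0.3]
opening: 0.993
finger_force: 0.0
```

Emit:
apply_moves --deltas '[[[0,-0.9,0],0],[[0,-0.9,0],0],[[0,-0.9,0],0],[[0,-0.9,0],0],[[0,-0.9,0],0]]'

```text
time_s: 20.87
tool_pos: [0.4519, 0.0127, 0.1967]
orientation: [3.137, 0.163, 0.002]
force: [0.6, -0.8, 0.2]
opening: 1.0
finger_force: 0.0
```

Emit:
apply_moves --deltas '[[[0,-0.9,0],0],[[0,-0.9,0],0],[[0,-0.9,0],0],[[0,-0.9,0],0],[[0,-0.3,0],0]]'

```text
time_s: 21.28
tool_pos: [0.4514, -0.1471, 0.1964]
orientation: [3.136, 0.154, 0.001]
force: [0.3, -0.3, -0.0]
opening: 0.999
finger_force: 0.0
```

Run:
```python
from m import *
A=snap('top','t5');B=snap('scene','s5')
f=lambda i,u,v,w,hh:cv2.resize(i[v:v+hh,u:u+w,::-1],(400,300),interpolation=cv2.INTER_CUBIC)
cv2.imwrite('pics/c5.png',np.vstack([np.hstack([f(A,150,150,100,75),f(B,285,145,100,75)]),np.hstack([f(A,100,75,320,240),f(B,60,100,400,300)])]))
a=A[...,::-1].astype(int)
m=cv2.morphologyEx(roi(a[...,0]-a[...,2]>40,165,225,140,235).astype('uint8'),cv2.MORPH_CLOSE,np.ones((9,9),'uint8'))
print('board',blob(m,'top',.031)[0]); print(bot.read_state()['force'])
```

```text
board ((583.97607421875, 206.70484924316406), (88.94493865966797, 63.06520462036133), 5.763476848602295)
[ 0.63478657  0.3489302  -0.69962918]
```

View pics/c5.png

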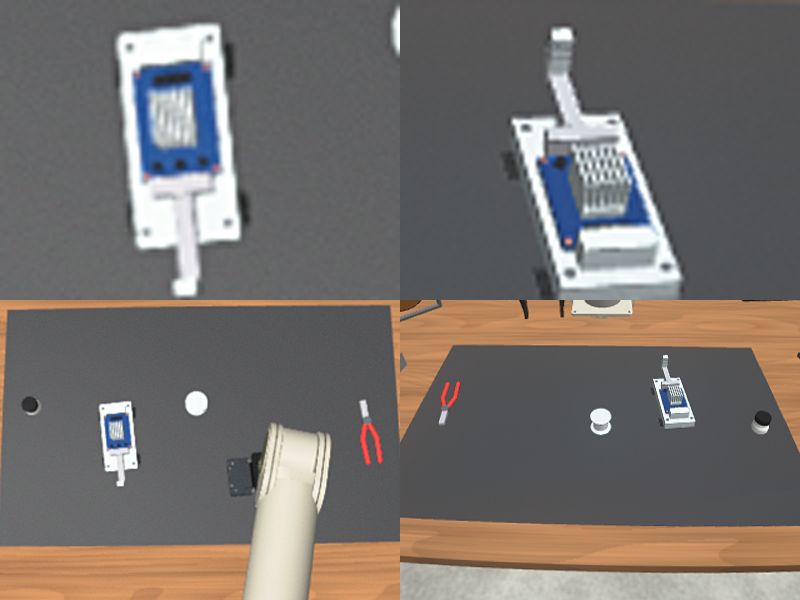

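The jaw is against the board and the board is against the fixed jaw. It measures (584,206.7) mm at a yaw of 5.8°, matching the holder. The spool, pliers and jar haven't moved.

```bash
python3 -c "
from rig import bot
print(bot.job_done())"
```

```text
the job is handed in; nothing more can be done
None
```

The board is clamped squarely in the holder between both jaws, the gripper is clear of it, the spool, pliers and jar are where they were, and the job was handed in at about 21 s of the 64 s allowed.

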